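Hold a tube stub tight in the fit-up jig for tacking

ROBOT

A 7-joint arm with a two-finger parallel gripper is mounted at the origin on a cart in front of the work surface, level with it; the furniture and walls round the work are solid. World frame = base frame: x ahead of the robot, y to its left, z up, the work surface at z = 0. Lengths are in m, angles in rad, forces in N, time in s.
With the tool pointing down it reaches from about 0.425 to 0.875 m from the base axis. Payload 8.4 kg.
Tool frame: the origin (TCP) lies midway between the tips of the shut fingers; the grasp point (between the pads) lies 19 mm behind it; z points along the fingers, y is the line along which they close (so a half turn about z gives the same grasp; the last joint's range is limited). The gripper opens to 87 mm and grips with 3 to 60 N. Pads are 19 mm wide; open, the fingers measure 117 mm over their backs; the gripper's body (75 mm by 190 mm) begins 51 mm behind the grasp point.
Start: joints at [1.124, 0.333, 0.04, 1.465, -0.013, 1.343, -0.059], TCP at [0.222, -0.611, 0.223] pointing down, gripper open.
Joint ranges: [-2.58, 2.58], [-0.38, 2.09], [-1.3, 1.39], [0.25, 2.4], [-1.5, 4.64], [0.08, 2.09], [-2.65, 2.65]. Speed limits (rad/s): [2.22, 2.22, 2.79, 2.79, 3.14, 3.14, 3.14].

INTERFACE

Orientations are given as a rotation vector (axis times angle).
In Python, from plant import manip gives the robot as it stands. The module is installed in compiled form; this text tells all that it offers.
- The arm moves only by the tool play_rows, never from a script. Its argument "targets" is a list of rows, each a list of 3 entries, a list of its own where there are three numbers: the opening, from 0 (shut) to 1 (fully open), then the shift along the world's x, y, z in m, then the turn about the world's z in degrees. A call has 1 to 10 rows; each row is the pose to reach, as a shift and turn from the pose commanded when the call began; what a row does not reach only later rows make up. A row lasts 1/10 s, in which the tool goes at most 50 mm and 8.59 degrees, less where a joint would pass 70% of its speed; a pose out of reach is approached as far as the arm can. A call with a gripper value outside its range is refused whole. The fingers move at their own pace and stop on an object; the grip force is fixed at half the most. Time passes only in rows, so rows that repeat a pose let the fingers close. It gives the time, the measured TCP pose, the force, the opening and the grip force at its end, in the units of the state.
- manip.read_state(): the state, without advancing time (a new reading comes with each control period).
- manip.camera(name): name is "scene" or "top"; returns a dict with "frame" (384x512x3 uint8, red, green, blue), "range_z" (384x512 float32, m along the optical axis (not along the pixel's ray), 0 where there is no reading), "camera_matrix" (3x3 intrinsics, pixels), "k1" (the pictures are not rectified: a ray, as slopes to the right and down, at radius r is drawn at 1 + k1 r^2 times it, then the intrinsics apply), "eye" and "attitude" of the camera in the world. Camera axes: x right, y down, z forward; pixel columns grow to the right and rows downward; lengths in m; the calibration is good to about 2 mm. A picture is of the moment at which its call begins.
- manip.job_done(): hands the job in; it is judged then, once.
The state is a dict: "clock": time; "joint_pos": joint angles; "dq": joint speeds; "tau": joint torques, N m; "position": TCP position; "eef_rot": TCP orientation; "wrist_force": force on the tool from outside, world axes, zero at the start; "ft_torque": the same for the moment, N m; "finger_gap": opening from 0.0 (shut) to 1.0 (fully open); "grip_force": force on a finger pad.
Only numpy, scipy, OpenCV 4.12 (cv2) and the standard library are available. Lean on these libraries where they do the work, as an engineer would, in place of code of your own. Each camera call takes 0.05 s, during which the arm holds its last target. There are 200 camera calls.

TASK

Get the square tube stub ready to be tacked to the base plate in the blue fit-up jig. First flip the jig's yellow stop over so that it hangs fully down in front of the fence; then lay the stub on the base plate along the fence, to the right of the stop (as the robot sees it), with its end up against the stop and its side flat against the fence. Press it with one firm slanting push, into the fence and down on the plate at the same time (about 15 N each way), and finish while you are still holding it tight there, without letting go; leave the loose angle offcut and the ceramic cup where they are.

Things in the scene. Friction and masses are not known exactly. Their poses are not given: they have to be found in the camera images.
- jig: Fit-up jig fixed to the table: blue bed 180 x 300 x 12 mm (x -120 to +60 mm) with a fence and a base plate on it. Origin on the table, straight below the fence's working face, halfway along the fence. y runs along the fence, z is up; the working face looks to -x, towards the robot.
- base_plate: Bright steel base plate held on the jig's bed; origin and axes as jig. Spans x -100 to -2, y -100 to +100 mm, 6 mm thick, top 18 mm above the table. Two strap clamps with nuts hold its ends down: x -91 to -69, y -138 to -86 and +86 to +138 mm, up to 41 mm above the table. Press the stub down on it. Smooth (friction about 0.25 with plate, fence and stop).
- fence: Dark steel angle-iron fence of the jig; origin and axes as jig. Spans y -140 to +140 mm; upright 5 mm thick (x 0 to +5 mm), top 42 mm above the table (24 mm above the plate). Behind it, to x +40 mm, only a flange with bolt heads up to 25 mm above the table.
- corner (a point): Point where the fence's working face meets the top of the base plate, halfway along the fence, 18 mm above the table; axes as jig. A stub seated in the corner has its centre at x = -25, z = +25 mm in this frame.
- stop_arm (a joint): Hinge of the yellow flip stop, rad: 0 = hangs fully down in front of the fence (hard limit), 1.57 = points to the robot, 3.14 = straight up, 3.35 = leans back over the fence (hard limit). Starts at 3.1 to 3.35. Hinge line along the fence; nearly free (0.001 N m, arm 0.1 kg): pulled 0.3 rad past the top towards the robot, it falls to 0 by itself.
- stop_pivot (a point): Middle of the stop arm on its hinge line, 66 mm above the table, 14 mm in front of the fence face; axes as jig. The yellow arm is 12 mm wide along the fence, 20 mm deep, and its tip is 42 mm from this point. Its dark saddle sits on the fence on the +y side only, 13 to 49 mm from the stop face, up to 78 mm high, its knob to 37 mm behind the face. Its place along the fence differs each time.
- stop_face (a point): Point where the plane of the stop's working face (the arm's -y side) meets the fence face and the top of the plate; axes as jig. A stub up against the stop has its centre at y = -45 mm in this frame.
- tube: The workpiece: dark steel square tube stub 50 x 50 mm, wall 4 mm, 90 mm long, about 0.5 kg (0.4 to 0.6), open at both ends, lying on the table in front and to the right. Origin at the centre of its underside, long axis = its y, z up.
- tube_center (a point): Centre of the tube stub, 25 mm above its underside; axes as tube.
- angle_cut: Bystander: rusty angle-iron offcut, 85 x 40 x 40 mm; origin at the centre of its underside. Leave it alone.
- gas_cup: Bystander: pink ceramic gas cup standing on its wide end, 21 across, 26 high mm; origin at the centre of its underside. Leave it alone.
Mind the look-alikes: they are no part of the job. Leave any brown or red look-alike of the tube alone.

How it is judged:
On the way, in this order (a step that is already met when the one before it is completed fails the run):
1. the yellow stop hangs down in front of the fence (within 0.12 rad) (value of joint stop_arm below 0.12 rad), for 0.2 s.
2. the stub lies flat on the base plate along the fence, its side within 20 mm of the fence (x of tube_center in the frame of corner between -0.045 and -0.021 m and z of tube_center in the frame of corner between 0.021 and 0.029 m and angle between the y axis of tube and the y axis of jig, either way round below 0.2 rad), for 0.1 s.
At the end, for the whole second after the job is handed in: At the end, still holding: stop down (within 0.12 rad); stub along the fence (0.04 rad) and within 3 mm of flush against fence, plate and stop; pressed on the fence with over 5 N and on the plate with over 10 N (its weight included) (value of joint stop_arm below 0.12 rad and x of tube_center in the frame of corner between -0.028 and -0.022 m and z of tube_center in the frame of corner between 0.022 and 0.028 m and y of tube_center in the frame of stop_face between -0.048 and -0.042 m and angle between the y axis of tube and the y axis of jig, either way round below 0.04 rad and contact force between tube and fence above 5 N and contact force between tube and base_plate above 10 N); the arm keeps its last pose, push and grip.
It fails at once if a bystander is moved by more than 30 mm (distance of any of angle_cut, gas_cup from where it was at the start of the episode above 0.03 m).
It also fails if it takes over 51 s, if anything falls off the work surface, if the arm or the gripper's body presses on something with over 40 N, if the wrist force passes 120 N, or if a joint passes its speed limit or range.

## Working session

There is one attempt and no reset: what is moved stays moved. The work goes in short steps, Python scripts to look and compute and a tool call to move; the robot and the scene stay as the last step left them, time stands still between calls to the robot, and variables do not carry over. Pictures are saved under pics/ and viewed, at most 10 in all, crops included, and the job is handed in when it is done.

Besides the shell and the picture viewer there is one more tool, called after "Call:" as a command line: name --argument value ..., lists and objects as JSON in quotes. play_rows: Moves the arm, as the interface text tells. Its arguments: {"type":"object","properties":{"targets":{"type":"array","items":{"type":"array"}}},"required":["targets"]}

```bash
mkdir -p pics
cat > h.py <<'E'
import numpy as np, cv2
from plant import manip
from scipy.spatial.transform import Rotation as R
def cam(n):
    c=manip.camera(n); 
    a=np.array(c["attitude"],float)
    c["R"]=a if a.shape==(3,3) else (R.from_rotvec(a).as_matrix() if a.size==3 else R.from_quat(a).as_matrix())
    return c
def rays(c,uv):
    K=np.array(c["camera_matrix"]);uv=np.asarray(uv,float).reshape(-1,2)
    d=(uv-[K[0,2],K[1,2]])/[K[0,0],K[1,1]]; s=d.copy()
    for _ in range(20): s=d/(1+c["k1"]*(s**2).sum(1,keepdims=True))
    return np.c_[s,np.ones(len(s))]
def onplane(c,uv,z):
    r=rays(c,uv)@c["R"].T; e=np.array(c["eye"]); return e+r*((z-e[2])/r[:,2])[:,None]
def cloud(c):
    h,w=c["range_z"].shape; v,u=np.mgrid[:h,:w]
    return ((rays(c,np.c_[u.ravel(),v.ravel()])*c["range_z"].reshape(-1,1))@c["R"].T+np.array(c["eye"])).reshape(h,w,3)
def save(c,n): cv2.imwrite(f"pics/{n}.png",cv2.cvtColor(c["frame"],cv2.COLOR_RGB2BGR))
E
python3 - <<'E'
from h import *
print(manip.read_state())
for n in("scene","top"):
    c=cam(n); save(c,n+"0"); print(n,c["eye"],c["attitude"],c["camera_matrix"],c["k1"])
    np.savez(n+"0.npz",f=c["frame"],P=cloud(c))
E
```

```text
{'clock': 0.0, 'joint_pos': array([ 1.12380595,  0.33391159,  0.03989949,  1.46625702, -0.01336906,
        1.34328022, -0.0585066 ]), 'dq': array([ 2.43930301e-05, -3.01956326e-04, -2.47604626e-04,  4.27635447e-04,
        9.94648943e-04,  7.02053008e-04, -4.25588101e-04]), 'tau': array([ 2.65488222e-05, -6.56362510e+01,  1.33498315e+00, -4.03804135e+01,
       -5.97106246e-02,  4.48810961e-02,  1.18508829e-04]), 'position': array([ 0.22132614, -0.61067434,  0.22166616]), 'eef_rot': array([-3.09271161e+00, -5.43229864e-01,  6.57168670e-04]), 'wrist_force': array([ 0.12479053,  0.25925457, -0.56145571]), 'ft_torque': array([-0.00262424, -0.00109894,  0.00983084]), 'grip_force': 0.0, 'finger_gap': 1.0013619713593411}
scene [ 0.63979472 -1.03374298  1.03367512] [-2.41313952 -0.21674423  0.06329878] [[435.5672346    0.         259.48549062]
 [  0.         435.5672346  194.23564199]
 [  0.           0.           1.        ]] -0.054147194353227936
top [ 0.4741872  -0.2149919   1.06527737] [-2.19911352  2.17202152 -0.06551321] [[361.90950252   0.         251.2221061 ]
 [  0.         361.90950252 193.89392767]
 [  0.           0.           1.        ]] 0.03332982544195183
```

View pics/scene0.png

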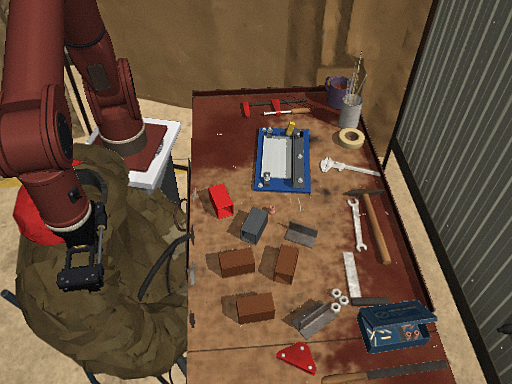

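View pics/top0.png

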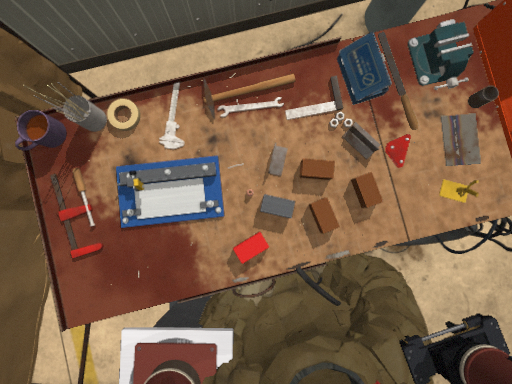

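The scene view shows the grey tube at (253,224), the jig at (283,158) and the yellow stop near (291,128). In the top view the tube is at (277,206), the stop at (137,184), the cup at (249,195) and the offcut at (277,160). World +x points up in the top view and +y points left.

```bash
python3 - <<'E'
from h import *
d=np.load("top0.npz");f=d["f"];P=d["P"]
hsv=cv2.cvtColor(f,cv2.COLOR_RGB2HSV)
H,S,V=[hsv[...,i].astype(int) for i in range(3)]
def roi(m,u0,u1,v0,v1):
    o=np.zeros_like(m);o[v0:v1,u0:u1]=m[v0:v1,u0:u1];return o
def rect(m,nm):
    n,l,st,_=cv2.connectedComponentsWithStats(m.astype(np.uint8)); k=1+st[1:,4].argmax(); m=l==k
    Q=P[m]; z=np.median(Q[:,2]); print(nm,m.sum(),"z",np.percentile(Q[:,2],[5,50,95]).round(3)); return m
# blue bed
b=rect(roi((H>100)&(H<125)&(S>150)&(V>60),105,235,145,240),"bed")
Q=P[b];Q=Q[abs(Q[:,2]-.012)<.008]
r=cv2.minAreaRect((Q[:,:2]*1000).astype(np.float32)); print(r, cv2.boxPoints(r))
# tube top by height
z=P[...,2]
t=rect(roi((z>.042)&(z<.06),258,300,190,225),"tube")
r=cv2.minAreaRect((P[t][:,:2]*1000).astype(np.float32)); print(r)
y=rect(roi((H>20)&(H<32)&(S>150)&(V>120),120,155,170,200),"yel"); print(P[y].min(0),P[y].max(0),np.median(P[y],0))
for nm,box,zz in(("angle",(262,292,142,180),.01),("cup",(243,256,186,203),.012)):
    m=rect(roi(z>zz,*box),nm); print(cv2.minAreaRect((P[m][:,:2]*1000).astype(np.float32)))
d=np.load("scene0.npz");f=d["f"];P=d["P"];z=P[...,2]
hsv=cv2.cvtColor(f,cv2.COLOR_RGB2HSV);H,S,V=[hsv[...,i].astype(int) for i in range(3)]
b=rect(roi((H>100)&(H<125)&(S>150)&(V>60),245,320,115,200),"bed")
Q=P[b];Q=Q[abs(Q[:,2]-.012)<.008]
r=cv2.minAreaRect((Q[:,:2]*1000).astype(np.float32)); print(r,cv2.boxPoints(r))
t=rect(roi((z>.042)&(z<.06),235,272,200,245),"tube")
r=cv2.minAreaRect((P[t][:,:2]*1000).astype(np.float32)); print(r)
y=rect(roi((H>20)&(H<32)&(S>150)&(V>120),275,305,115,145),"yel"); print(P[y].min(0),P[y].max(0),np.median(P[y],0))
E
python3 - <<'E'
import cv2
a=cv2.imread("pics/top0.png")[145:240,105:305];cv2.imwrite("pics/c1.png",cv2.resize(a,None,fx=4,fy=4,interpolation=cv2.INTER_CUBIC))
E
```

```text
bed 1934 z [0.009 0.012 0.015]
((548.3219604492188, 30.428909301757812), (176.5745391845703, 297.0379943847656), 6.929153919219971) [[ 442.76193  167.21199]
 [ 478.59714 -127.65648]
 [ 653.88196 -106.35417]
 [ 618.04675  188.5143 ]]
tube 568 z [0.047 0.05  0.053]
((509.44793701171875, -283.340576171875), (89.48954010009766, 49.81834411621094), 77.6393814086914)
yel 52 z [0.075 0.104 0.11 ]
[0.55185527 0.09129431 0.0678979 ] [0.57368715 0.10314569 0.11084215] [0.56323177 0.09434669 0.104056  ]
angle 45 z [0.028 0.04  0.043]
((648.2435302734375, -267.8241271972656), (3.9568119049072266, 82.45748901367188), 77.58149719238281)
cup 21 z [0.013 0.024 0.027]
((548.8359375, -205.10499572753906), (15.43831729888916, 14.748032569885254), 19.465286254882812)
bed 1041 z [0.008 0.012 0.016]
((545.8732299804688, 25.974365234375), (177.86373901367188, 302.05059814453125), 6.890162467956543) [[ 439.46564  165.24011]
 [ 475.7016  -134.62906]
 [ 652.2808  -113.29138]
 [ 616.04486  186.57779]]
tube 462 z [0.047 0.05  0.053]
((505.7836608886719, -283.1644592285156), (95.02154541015625, 50.92009353637695), 77.74766540527344)
yel 60 z [0.067 0.091 0.111]
[ 0.54591146 -1.03374298  0.05887399] [0.63979472 0.10432925 1.03367512] [0.55996592 0.09309845 0.09139069]
```

View pics/c1.png

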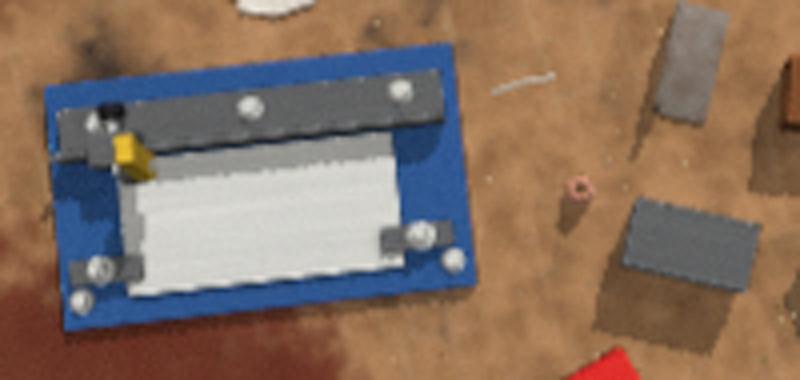

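Call:
play_rows --targets '[[0, [0.04, 0.03, 0.03], 8], [0, [0.06, 0.08, 0.05], 16], [0, [0.08, 0.125, 0.05], 24], [0, [0.1, 0.17, 0.05], 32], [0, [0.12, 0.215, 0.05], 40], [0, [0.14, 0.26, 0.05], 48], [0, [0.165, 0.3, 0.05], 56], [0, [0.185, 0.345, 0.05], 64], [0, [0.21, 0.39, 0.05], 72], [0, [0.235, 0.43, 0.05], 77]]'

```text
clock: 1.1
position: [0.4537, -0.184, 0.2725]
eef_rot: [2.077, 2.357, -0.001]
wrist_force: [-0.4, -1.0, -0.5]
finger_gap: 0.171
grip_force: 0.0
```

Call:
play_rows --targets '[[0, [0.025, 0.04, 0], 0], [0, [0.05, 0.08, 0], 0], [0, [0.075, 0.12, 0], 0], [0, [0.1, 0.16, 0], 0], [0, [0.12, 0.2, 0], 0], [0, [0.14, 0.24, 0], 0], [0, [0.16, 0.282, 0], 0], [0, [0.16, 0.282, 0], 0], [0, [0.16, 0.282, 0], 0]]'

```text
clock: 2.0
position: [0.6133, 0.0974, 0.2716]
eef_rot: [-2.079, -2.353, 0.001]
wrist_force: [-0.5, 0.5, 0.6]
finger_gap: 0.004
grip_force: 0.0
```

Call:
play_rows --targets '[[0, [0, 0, -0.05], 0], [0, [0, 0, -0.1], 0], [0, [0, 0, -0.15], 0], [0, [0, 0, -0.18], 0], [0, [0, 0, -0.18], 0]]'

```text
clock: 2.5
position: [0.6103, 0.093, 0.088]
eef_rot: [-2.083, -2.346, 0.011]
wrist_force: [-0.1, -0.7, 0.3]
finger_gap: 0.003
grip_force: 0.0
```

Call:
play_rows --targets '[[0, [-0.015, -0.002, 0], 0], [0, [-0.03, -0.0035, 0], 0], [0, [-0.045, -0.0055, 0], 0], [0, [-0.055, -0.0065, 0], 0], [0, [-0.065, -0.008, 0], 0], [0, [-0.075, -0.009, 0], 0], [0, [-0.082, -0.01, 0], 0], [0, [-0.082, -0.01, 0], 0]]'

```text
clock: 3.3
position: [0.5308, 0.0858, 0.0927]
eef_rot: [2.083, 2.351, -0.001]
wrist_force: [0.4, 0.2, 0.8]
finger_gap: 0.006
grip_force: 0.0
```

Call:
play_rows --targets '[[0, [0, 0, 0.05], 0], [0.5, [0, 0, 0.1], 0], [1, [-0.02, -0.05, 0.12], -6], [1, [-0.02, -0.1, 0.12], -12], [1, [-0.02, -0.15, 0.12], -19], [1, [-0.02, -0.2, 0.12], -19], [1, [-0.02, -0.25, 0.12], -19], [1, [-0.02, -0.25, 0.12], -19]]'

```text
clock: 4.1
position: [0.5105, -0.1716, 0.2122]
eef_rot: [2.451, 1.964, -0.003]
wrist_force: [0.4, -0.4, 0.1]
finger_gap: 0.554
grip_force: 0.0
```

Run:
```python
from h import *
print(manip.read_state()["clock"])
O=np.array([.577,.032]);a=np.radians(6.92)
ex=np.array([np.cos(a),np.sin(a)]);ey=np.array([-np.sin(a),np.cos(a)])
ims=[]
for n in("scene","top"):
    c=cam(n);P=cloud(c);f=c["frame"];hsv=cv2.cvtColor(f,cv2.COLOR_RGB2HSV);H,S,V=[hsv[...,i].astype(int) for i in range(3)]
    D=P[...,:2]-O;J=np.dstack([D@ex,D@ey,P[...,2]])*1000
    m=(H>20)&(H<32)&(S>130)&(V>90)&(abs(J[...,0]+20)<60)&(abs(J[...,1]-60)<50)
    q=J[m];print(n,"yel",m.sum(),np.percentile(q,[2,50,98],axis=0).round(1) if len(q) else "")
    # fence band: top z ~42
    m=(abs(J[...,2]-42)<5)&(abs(J[...,0])<15)&(abs(J[...,1])<150)
    q=J[m];print(" fence",m.sum(),np.percentile(q,[2,50,98],axis=0).round(1), np.polyfit(q[:,1],q[:,0],1))
    # white plate region
    m=(V>150)&(S<50)&(abs(J[...,2]-18)<5)&(abs(J[...,1])<130)&(J[...,0]>-120)&(J[...,0]<10)
    q=J[m];print(" plate",m.sum(),np.percentile(q,[1,50,99],axis=0).round(1))
    ims.append(f[110:205,235:335] if n=="scene" else f[145:240,105:205])
cv2.imwrite("pics/c2.png",cv2.cvtColor(cv2.resize(np.hstack(ims),None,fx=4,fy=4,interpolation=cv2.INTER_CUBIC),cv2.COLOR_RGB2BGR))
```

```text
4.1
scene yel 3 [[-21.9  61.   29.5]
 [-21.7  63.4  31.8]
 [-18.5  64.1  33.3]]
 fence 46 [[  -1.2 -137.7   37.7]
 [   1.8  -77.5   40.6]
 [   2.1   28.8   46. ]] [0.00798121 1.7203206 ]
 plate 708 [[-100.1  -98.5   13.3]
 [ -56.   -28.4   18.3]
 [  -6.6   74.    22.8]]
top yel 60 [[-20.8  62.   27.1]
 [-12.1  63.6  69.4]
 [ -3.   73.6  77. ]]
 fence 101 [[ -5.7 -24.8  37.6]
 [  5.   46.1  41.4]
 [  9.3 136.7  45.2]] [-3.76514426e-03  4.82390626e+00]
 plate 912 [[-96.5  -9.4  13.7]
 [-52.   39.6  18.1]
 [ -3.8  91.4  22. ]]
```

View pics/c2.png

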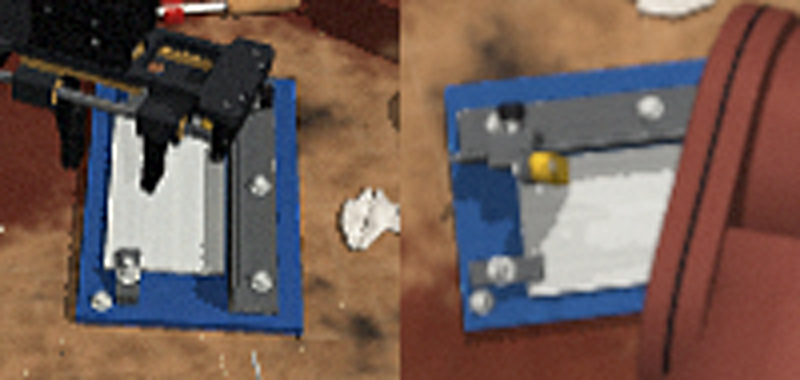

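The stop now hangs down: the yellow arm is at (548,167) in the right-hand crop, with its top at z 77 mm and its -y face at jig y of about 62 mm. Next I move over the tube.

Call:
play_rows --targets '[[1, [-0.002, -0.05, -0.02], 0], [1, [-0.003, -0.09, -0.06], 0], [1, [-0.003, -0.111, -0.09], 0], [1, [-0.003, -0.111, -0.1], 0], [1, [-0.003, -0.111, -0.1], 0], [1, [-0.003, -0.111, -0.1], 0]]'

```text
clock: 4.8
position: [0.51, -0.2726, 0.1136]
eef_rot: [2.439, 1.979, 0.002]
wrist_force: [0.9, 0.3, 0.4]
finger_gap: 0.995
grip_force: 0.0
```

Run:
```python
from h import *
s=manip.read_state();print(s["clock"],s["position"],s["eef_rot"],s["finger_gap"],s["wrist_force"])
c=cam("scene");P=cloud(c);z=P[...,2]
m=np.zeros(z.shape,np.uint8);m[200:245,235:272]=((z>.043)&(z<.056))[200:245,235:272]
q=P[m>0];print(len(q),cv2.minAreaRect((q[:,:2]*1000).astype(np.float32)))
cv2.imwrite("pics/c3.png",cv2.cvtColor(cv2.resize(c["frame"][150:270,190:330],None,fx=5,fy=5,interpolation=cv2.INTER_CUBIC),cv2.COLOR_RGB2BGR))
```

```text
4.8 [ 0.50997119 -0.27260409  0.11356639] [2.43935715e+00 1.97920208e+00 2.13892917e-03] 0.9953076609466682 [0.90617684 0.31653352 0.40133907]
456 ((505.2217712402344, -283.2663269042969), (92.18450927734375, 51.50973129272461), 77.27873229980469)
```

View pics/c3.png

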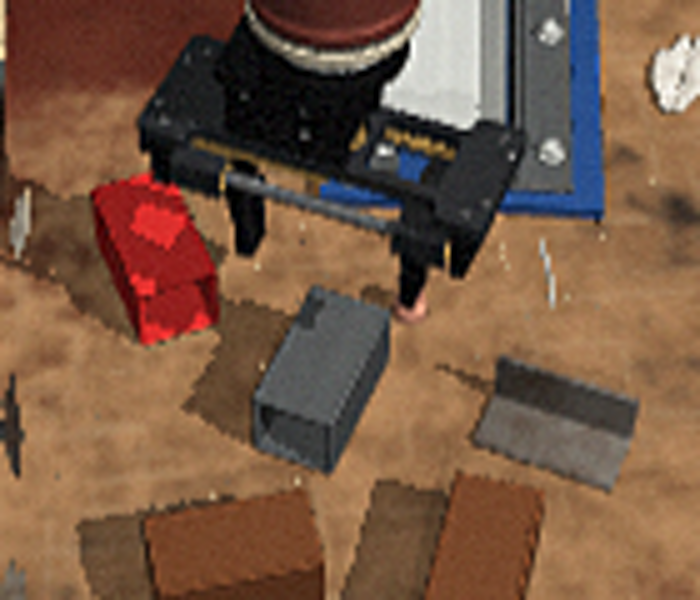

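Call:
play_rows --targets '[[1, [-0.0035, -0.0105, -0.01], -0.6], [1, [-0.0035, -0.0105, -0.04], -0.6], [1, [-0.0035, -0.0105, -0.07], -0.6], [1, [-0.0035, -0.0105, -0.082], -0.6], [1, [-0.0035, -0.0105, -0.085], -0.6], [1, [-0.0035, -0.0105, -0.085], -0.6]]'

```text
clock: 5.45
position: [0.5055, -0.2857, 0.0282]
eef_rot: [2.452, 1.962, 0.0]
wrist_force: [0.5, -0.2, 0.3]
finger_gap: 1.003
grip_force: 0.0
```

Good (no contact). Close.

Call:
play_rows --targets '[[0, [0, 0, 0], 0], [0, [0, 0, 0], 0], [0, [0, 0, 0], 0], [0, [0, 0, 0], 0], [0, [0, 0, 0], 0], [0, [0, 0, 0], 0], [0, [0, 0, 0], 0], [0, [0, 0, 0], 0]]'

```text
clock: 6.25
position: [0.5056, -0.2858, 0.0279]
eef_rot: [2.452, 1.962, 0.001]
wrist_force: [2.6, -0.9, 2.2]
finger_gap: 0.572
grip_force: 30.0
```

Call:
play_rows --targets '[[0, [0, 0, 0.03], 0], [0, [0, 0, 0.08], 0], [0, [0, 0, 0.12], 0], [0, [0, 0, 0.12], 0], [0, [0, 0, 0.12], 0]]'

```text
clock: 6.75
position: [0.5043, -0.2853, 0.147]
eef_rot: [-2.453, -1.962, 0.001]
wrist_force: [-0.6, 0.8, -6.8]
finger_gap: 0.571
grip_force: 30.0
```

Call:
play_rows --targets '[[0, [0.003, 0.035, 0], 2.5], [0, [0.006, 0.075, 0], 5], [0, [0.01, 0.115, 0], 7.5], [0, [0.014, 0.155, 0], 10], [0, [0.018, 0.195, 0], 12.5], [0, [0.022, 0.235, 0], 15], [0, [0.025, 0.275, 0], 17.5], [0, [0.027, 0.31, 0], 19.4], [0, [0.027, 0.31, 0], 19.4], [0, [0.027, 0.31, 0], 19.4]]'

```text
clock: 7.75
position: [0.5302, 0.0252, 0.1451]
eef_rot: [-2.082, -2.348, 0.005]
wrist_force: [-0.4, -1.4, -5.4]
finger_gap: 0.571
grip_force: 30.0
```

```bash
cat > m.py <<'E'
from h import *
import sys
s=manip.read_state();r=s["eef_rot"];p=s["position"]
O=np.array([.577,.032]);a=np.radians(6.92)
ex=np.array([np.cos(a),np.sin(a)]);ey=np.array([-np.sin(a),np.cos(a)])
print(s["clock"],p,s["wrist_force"],s["ft_torque"],"closing yaw",(2*np.degrees(np.arctan2(r[1],r[0]))-90)%180,"tcp jig",(p[:2]-O)@ex*1000,(p[:2]-O)@ey*1000)
ims=[]
for n in("scene","top"):
    c=cam(n);f=c["frame"];P=cloud(c)
    D=P[...,:2]-O;J=np.dstack([D@ex,D@ey,P[...,2]])*1000
    hsv=cv2.cvtColor(f,cv2.COLOR_RGB2HSV);H,S,V=[hsv[...,i].astype(int) for i in range(3)]
    m=(H>20)&(H<32)&(S>130)&(V>90)&(abs(J[...,0]+20)<60)&(abs(J[...,1]-60)<50)
    q=J[m];print(n,"yel",m.sum(),np.percentile(q,[2,50,98],axis=0).round(1) if len(q) else "")
    ims.append(f[110:205,235:335] if n=="scene" else f[145:240,105:205])
if len(sys.argv)>1: cv2.imwrite(f"pics/{sys.argv[1]}.png",cv2.cvtColor(cv2.resize(np.hstack(ims),None,fx=4,fy=4,interpolation=cv2.INTER_CUBIC),cv2.COLOR_RGB2BGR))
E
python3 m.py c4
```

```text
7.75 [0.53018952 0.02520973 0.14505433] [-0.4043429  -1.35678015 -5.41209399] [-0.11298484 -0.1150446  -0.01917746] closing yaw 6.849388814798488 tcp jig -47.28759583137185 -1.1009216694042017
scene yel 46 [[-19.7  54.8  30.8]
 [-11.8  62.4  53.7]
 [ -4.   72.8  93.7]]
top yel 0
```

View pics/c4.png

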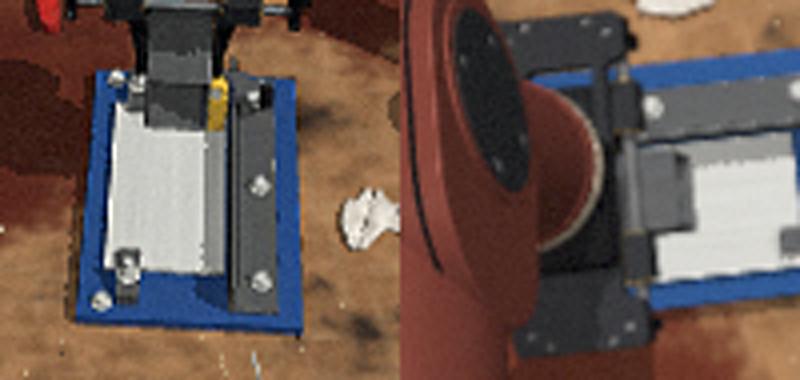

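Call:
play_rows --targets '[[0, [0, 0, -0.04], 0], [0, [0, 0, -0.07], 0], [0, [0, 0, -0.088], 0], [0, [0, 0, -0.094], 0], [0, [0, 0, -0.096], 0], [0, [0, 0, -0.098], 0], [0, [0, 0, -0.098], 0]]'

```text
clock: 8.55
position: [0.5326, 0.0243, 0.0503]
eef_rot: [2.087, 2.347, 0.001]
wrist_force: [0.1, -0.4, -5.8]
finger_gap: 0.572
grip_force: 30.0
```

Call:
play_rows --targets '[[0, [0, 0, -0.002], 0], [0, [0, 0, -0.004], 0], [0, [0, 0, -0.005], 0], [0, [0, 0, -0.005], 0]]'

```text
clock: 8.95
position: [0.5325, 0.0245, 0.0458]
eef_rot: [2.087, 2.347, 0.0]
wrist_force: [-3.8, -0.4, 8.0]
finger_gap: 0.574
grip_force: 30.0
```

Call:
play_rows --targets '[[0, [0, 0, 0.001], 0], [0, [0.004, 0.004, 0.001], 0], [0, [0.008, 0.008, 0.001], 0], [0, [0.012, 0.011, 0.001], 0], [0, [0.0145, 0.0135, 0.001], 0], [0, [0.0145, 0.0135, 0.001], 0], [0, [0.0145, 0.0135, 0.001], 0]]'

```text
clock: 9.65
position: [0.5474, 0.0387, 0.0459]
eef_rot: [2.086, 2.348, 0.003]
wrist_force: [1.0, 0.1, 2.4]
finger_gap: 0.573
grip_force: 30.0
```

```bash
python3 m.py c5
```

```text
9.65 [0.54737796 0.03869943 0.04587434] [0.9798     0.10992241 2.44579052] [ 0.05360845 -0.17155702  0.10040454] closing yaw 6.7510721498443615 tcp jig -28.59907958852249 10.219585632102675
scene yel 9 [[-24.   58.8  64.2]
 [-14.4  61.1  73. ]
 [ -7.3  67.   78.3]]
top yel 0
```

View pics/c5.png

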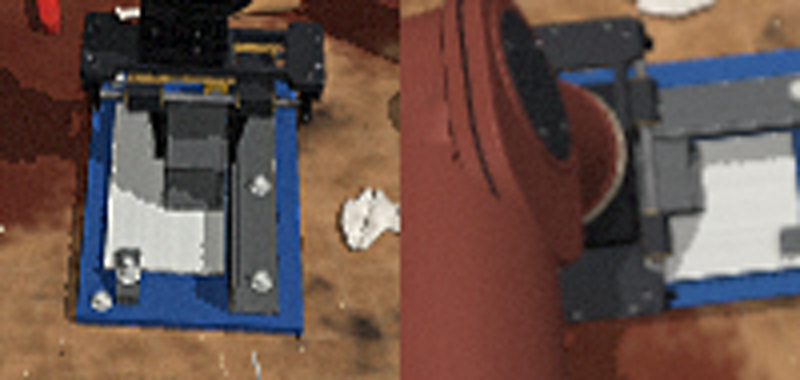

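The tube lies on the plate close to the fence, with its end in the dark shaded area towards the stop. Next I feel for the stop.

Call:
play_rows --targets '[[0, [0, 0.001, 0], 0], [0, [0, 0.002, 0], 0], [0, [0, 0.003, 0], 0], [0, [0, 0.003, 0], 0]]'

```text
clock: 10.15
position: [0.5468, 0.0404, 0.0458]
eef_rot: [2.087, 2.347, -0.0]
wrist_force: [1.5, -3.4, 6.0]
finger_gap: 0.571
grip_force: 30.0
```

Call:
play_rows --targets '[[0, [0, 0.001, 0], 0], [0, [0, 0.002, 0], 0], [0, [0, 0.002, 0], 0]]'

```text
clock: 10.45
position: [0.5466, 0.0419, 0.0458]
eef_rot: [2.088, 2.346, -0.002]
wrist_force: [0.8, -4.8, 5.5]
finger_gap: 0.574
grip_force: 30.0
```

Call:
play_rows --targets '[[0, [0, 0.001, 0], 0], [0, [0, 0.002, 0], 0], [0, [0, 0.002, 0], 0]]'

```text
clock: 10.75
position: [0.5466, 0.042, 0.0458]
eef_rot: [2.088, 2.344, -0.004]
wrist_force: [0.1, -11.8, 8.1]
finger_gap: 0.568
grip_force: 30.0
```

Call:
play_rows --targets '[[0, [0, 0.001, 0], 0], [0, [0, 0.002, 0], 0], [0, [0, 0.002, 0], 0]]'

```text
clock: 11.05
position: [0.5465, 0.0421, 0.0458]
eef_rot: [2.089, 2.342, -0.007]
wrist_force: [-1.2, -16.7, 9.6]
finger_gap: 0.572
grip_force: 30.0
```

Call:
play_rows --targets '[[0, [0.001, -0.002, 0], 0], [0, [0.002, -0.002, 0], 0], [0, [0.003, -0.002, 0], 0], [0, [0.004, -0.002, 0], 0], [0, [0.005, -0.0015, 0], 0], [0, [0.005, -0.0015, 0], 0]]'

```text
clock: 11.65
position: [0.5492, 0.0424, 0.0458]
eef_rot: [-2.089, -2.345, 0.011]
wrist_force: [-12.1, -11.7, 20.4]
finger_gap: 0.573
grip_force: 30.0
```

Call:
play_rows --targets '[[0, [0.001, 0, 0], 0], [0, [0.002, 0, 0], 0], [0, [0.002, 0, 0], 0]]'

```text
clock: 11.95
position: [0.5512, 0.0426, 0.0458]
eef_rot: [-2.089, -2.345, 0.01]
wrist_force: [-12.5, -11.2, 19.9]
finger_gap: 0.574
grip_force: 30.0
```

Call:
play_rows --targets '[[0, [0.001, 0, 0.0005], 0], [0, [0.002, 0, 0.001], 0], [0, [0.002, 0, 0.001], 0]]'

```text
clock: 12.25
position: [0.5516, 0.0426, 0.0459]
eef_rot: [-2.087, -2.344, 0.014]
wrist_force: [-15.5, -10.5, 17.4]
finger_gap: 0.567
grip_force: 30.0
```

Call:
play_rows --targets '[[0, [0.001, 0, 0], 0], [0, [0.002, 0, 0], 0], [0, [0.002, 0, 0], 0]]'

```text
clock: 12.55
position: [0.5517, 0.0425, 0.0458]
eef_rot: [-2.085, -2.343, 0.019]
wrist_force: [-24.5, -10.7, 25.8]
finger_gap: 0.575
grip_force: 30.0
```

Call:
play_rows --targets '[[0, [-0.0007, 0, 0.0005], 0], [0, [-0.0007, 0, 0.001], 0], [0, [-0.0007, 0, 0.001], 0], [0, [-0.0007, 0, 0.001], 0], [0, [-0.0007, 0, 0.001], 0]]'

```text
clock: 13.05
position: [0.5516, 0.0425, 0.0458]
eef_rot: [-2.085, -2.343, 0.017]
wrist_force: [-15.8, -10.4, 10.5]
finger_gap: 0.572
grip_force: 30.0
```

```bash
python3 m.py c6
```

```text
13.05 [0.55164513 0.04254768 0.04581672] [-15.76878276 -10.3700972   10.52619846] [-2.21270864  3.57057206  0.25136731] closing yaw 6.663627901118218 tcp jig -23.89935180526129 13.525682346570651
scene yel 11 [[-23.6  40.7  72. ]
 [-14.5  64.3  75.8]
 [ 20.1  70.6 126.2]]
top yel 0
```

View pics/c6.png

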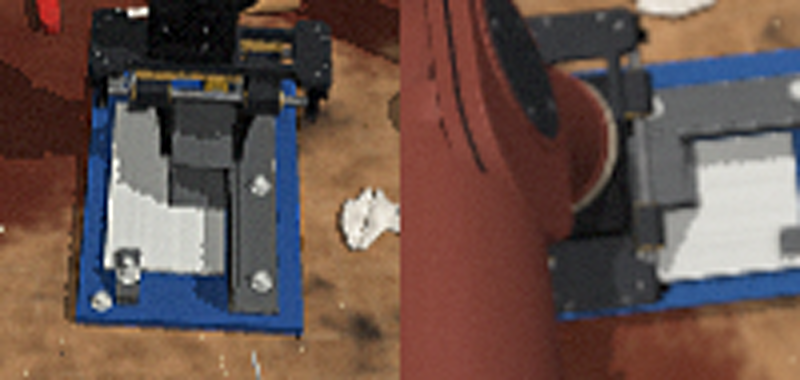

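Call:
play_rows --targets '[[0, [0.0003, 0, -0.0003], 0], [0, [0.0006, 0, -0.0006], 0], [0, [0.0006, 0, -0.0006], 0], [0, [0.0006, 0, -0.0006], 0], [0, [0.0006, 0, -0.0006], 0], [0, [0.0006, 0, -0.0006], 0]]'

```text
clock: 13.75
position: [0.5517, 0.0425, 0.0458]
eef_rot: [-2.085, -2.343, 0.018]
wrist_force: [-22.6, -11.3, 19.6]
finger_gap: 0.574
grip_force: 30.0
```

```bash
python3 -c "
from plant import manip
print(manip.job_done())"
```

```text
the job is handed in; nothing more can be done
None
```

I flipped the stop down, seated the stub against the stop, fence and plate, and handed the job in still gripped and pressed (wrist force about 23 N into the fence, 20 N down); the judge returned no verdict.

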